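# Swing the work lamp aside and lay the camshaft in its V-block cradle

### The job

First swing the work lamp's arm aside, to either side, until the lamp head is well clear of the V-block cradle it now hangs over. Then pick up the camshaft and lower it into the cradle without dropping it, so that it lies level with its two thick end journals resting in the two Vs, roughly centred (either end may be on either side). Leave the lamp aside, and leave the other tools and parts on the table where they are.

Things in the scene. Friction and masses are not known exactly. Their poses are not given: they have to be found in the camera images.
- lamp_arm (a joint): Angle of the lamp's level aluminium arm about its upright post. At 0 the arm points along the stand's -x, towards the robot; a growing angle turns it counter-clockwise seen from above (head to the robot's right, -y), a negative one to the left (+y). Stops at -1.25 and +1.25 rad. Stiff hinge: 2 to 3 N at the head moves it and it stays where it is left.
- lamp_hinge (a point): Point on the hinge axis at the top of the lamp post, 197 mm above the table, level with the middle of the arm; a black hub 44 mm across reaches 214 mm. The post is a 28 mm steel rod on a round grey base 96 mm across and 22 mm high, fixed to the table.
- lamp_grip (a point): Middle of the lamp's handle, an upright black cylinder 24 mm in diameter standing on the centre of the lamp head, from 207 to 267 mm above the table, to be taken from above. This point is 242 mm above the table, 230 mm from the hinge axis. The head below is a round grey disc 100 mm across, 178 to 207 mm above the table, with a thin 60 mm collar at the handle's foot up to 213 mm.
- lamp_stand: Fixed lamp stand. Origin at the centre of the underside of its base, on the table; z up; x away from the robot.
- cradle: Steel cradle fixed to the table: base plate 75 x 165 mm, 14 mm thick, with two open-topped V-blocks 12 mm thick centred 62 mm either side of the middle along its y. V faces at 45 degrees; V bottom 50 mm, top edges 75 mm above the table; V mouth 51 mm wide. Free room 112 mm long between them. Origin at the centre of the plate's underside; y is the direction the shaft lies in; z up.
- cradle_seat (a point): Where the middle of the camshaft's axis lies when it rests in the Vs: 73 mm above the table, midway between the two V-blocks. Same axes as the cradle.
- camshaft: Loose steel camshaft, 190 mm long, about 0.5 kg, on the table. Origin on its axis at mid length (16 mm above the table at the start); x along the axis; it can roll. Two thick journals, 32 mm in diameter and 32 mm long, centred 62 mm either side of the middle; low dark cam lobes 25 to 44 mm from it; the bare middle, 50 mm long, 20 mm in diameter, is where to grip it, across the axis.
- conrod: Bystander: steel connecting rod 178 mm long, a ring at each end (68 and 38 mm across), 22 mm high, lying flat; origin near mid length on the underside, x along it. It and the camshaft lie one on each side of the cradle, either way.
- piston: Bystander: aluminium piston standing up, 80 mm across, 68 mm high; origin at the centre of its underside.
- jar: Bystander: glass jar, 68 mm across, 90 mm high; origin at the centre of its underside.
- oil_bottle: Bystander: grey plastic bottle, 64 mm across, 170 mm high; origin at the centre of its underside.
- wrench: Bystander: spanner 190 mm long lying flat in front of the robot; x along it.
- hammer: Bystander: hammer lying on the left part of the table; x along its handle.
- screwdriver: Bystander: screwdriver lying on the right part of the table; x along it.
Not all that is in view belongs to the job. What is shaped like the camshaft but brown, green or turquoise is not meant.

How it is judged (in metres and radians):
On the way:
1. the lamp head is swung clear: the middle of its handle more than 150 mm, seen from above, from the middle of the cradle (horizontal distance between lamp_grip and cradle_seat above 0.15 m), for 0.2 s.
At the end, for the whole second after the job is handed in: The lamp handle is still more than 150 mm (seen from above) from the middle of the cradle and at rest, and the camshaft lies at rest in both Vs: its middle within 6 mm across, 14 mm along and 5 mm in height of the seat point, and its axis within 0.08 rad of the cradle's y axis, either way round (horizontal distance between lamp_grip and cradle_seat above 0.15 m and velocity of joint lamp_arm between -0.05 and 0.05 rad/s and x of camshaft in the frame of cradle_seat between -0.006 and 0.006 m and y of camshaft in the frame of cradle_seat between -0.014 and 0.014 m and z of camshaft in the frame of cradle_seat between -0.005 and 0.005 m and angle between the x axis of camshaft and the y axis of cradle, either way round below 0.08 rad and linear speed of camshaft below 0.02 m/s); the robot touches nothing.
It fails at once if the camshaft is dropped: it moves faster than 0.8 m/s while no finger touches it (a free fall of about 33 mm) (linear speed of camshaft above 0.8 m/s and contact force between the fingers and camshaft below 0.1 N).
It fails at once if a bystander is moved by more than 40 mm (distance of any of conrod, piston, jar, oil_bottle, wrench, hammer, screwdriver from where it was at the start of the episode above 0.04 m).
It also fails if it takes over 54 s, if anything falls off the work surface, if the arm or the gripper's body presses on something with over 40 N, if the wrist force passes 120 N, or if a joint passes its speed limit or range.

### The arm

A 6-joint arm with a two-finger parallel gripper is mounted at the origin on the work surface. World frame = base frame: x ahead of the robot, y to its left, z up, the work surface at z = 0. Lengths are in m, angles in degrees, forces in N, time in s.
With the tool pointing down it reaches from about 0.35 to 0.875 m from the base axis. Payload 4.2 kg.
Tool frame: the origin (TCP) lies at the very end of the fingers, on their centre line; the grasp point (between the pads) lies 19 mm behind it (tcp_to_grasp is the z of the grasp point in the tool frame, in m); z points along the fingers, y is the direction in which the jaws open and shut (so a half turn about z gives the same grasp; the last joint's range is limited). The gripper opens to 87 mm and grips with 3 to 60 N. Pads are 19 mm wide; open, the fingers measure 117 mm over their backs; the gripper's body (75 mm by 190 mm) begins 51 mm behind the grasp point.
Start: joints at [89.588, 22.042, 0.453, 0, -68.411, -14.817], TCP at [0.164, 0.603, 0.223] pointing down, gripper open.
Joint ranges: [-179.83, 179.83], [-69.29, 118.12], [-61.27, 80.66], [-181.25, 117.63], [-171.15, -9.14], [-177.46, 177.46]. Speed limits (degrees/s): [159.86, 159.86, 180, 180, 180, 180].

### API

Orientations are given as a 3x3 rotation matrix whose columns are the frame's x, y, z axes.
In Python, from station import sense, capture, camera_params, finish_job, tcp_to_grasp gives the robot as it stands.
- The arm moves only by the shell command python3 -m inch 'ROWS'. ROWS is JSON, a list of rows, each an object of numbers: "jaw": the closure in counts, from 0 (fully open) to 255 (shut); "x", "y", "z": the shift along the world's x, y, z normalised to -1 to 1, where 1 is 0.06 m; "ax", "ay", "az": the turn, a rotation vector about the world's x, y, z normalised to -1 to 1, where 1 is 10 degrees. A call has 1 to 12 rows; each row shifts and turns the pose as measured when the row begins; what a row does not reach is not made up. A row lasts 1/8 s, in which the tool goes at most 62.5 mm and 10.7 degrees, less where a joint would pass 70% of its speed; a pose out of reach is approached as far as the arm can. A call with a number of a shift or a turn outside -1 to 1 is refused whole. A call with a gripper value outside its range is refused whole. The fingers move at their own pace and stop on an object; the grip force is fixed at half the most. Time passes only in rows, so rows that do not move let the fingers close. It gives the time, the measured TCP pose, the force and the opening at its end, in the units of the state.
- sense(): the state, without advancing time (a new reading comes with each control period).
- capture(name): name is "scene" or "top"; returns the picture (384x512x3 uint8, red, green, blue); there is no depth.
- camera_params(name): a dict with "vfov" (degrees; the focal length in pixels is half the picture's height over the tangent of half this angle, whatever the lens; pixels are square), "cx", "cy" (the principal point, pixels), "R" (3x3) and "t" (3): a world point X has camera coordinates R X + t. Camera axes: x right, y down, z forward; pixel columns grow to the right and rows downward; lengths in m; the calibration is good to about 2 mm. A picture is of the moment at which its call begins. camera_params takes no time and is no camera call.
- finish_job(): hands the job in, once; it reports no verdict.
The state is a dict: "time_s": time; "joints": joint angles; "joint_velocities": joint speeds; "effort": joint torques, N m; "tcp_pos": TCP position; "ee_rot": TCP orientation; "wrist_force": force on the tool from outside, world axes, zero at the start; "moment": the same for the moment, N m; "gripper_width": opening from 0.0 (shut) to 1.0 (fully open).
Only numpy, scipy, OpenCV 4.12 (cv2) and the standard library are available. Lean on these libraries where they do the work, as an engineer would, in place of code of your own. Each camera call takes 0.05 s, during which the arm holds its last target.

## Working session

There is one attempt and no reset: what is moved stays moved. The work goes in short steps, Python scripts to look and compute and a shell command to move; the robot and the scene stay as the last step left them, time stands still between calls to the robot, and variables do not carry over. Pictures are saved under pics/ and viewed, and the job is handed in when it is done.

```bash
ls; mkdir -p pics; python3 - <<'E'
from station import *
import cv2,json
for n in("scene","top"):
    cv2.imwrite(f"pics/{n}0.png",capture(n)[:,:,::-1]); print(n,camera_params(n))
print(sense()); print(tcp_to_grasp)
E
```

```text
pics
scene {'vfov': 45.16814414965479, 'cx': 254.9839194300824, 'cy': 189.38646825607447, 'R': array([[ 0.83843125,  0.54495177, -0.00778543],
       [ 0.45359645, -0.70565391, -0.54433705],
       [-0.30213126,  0.45285775, -0.83883047]]), 't': array([-0.40737427, -0.18946114,  2.27815613])}
top {'vfov': 45.88052088126787, 'cx': 256.0556275382519, 'cy': 189.93368987552765, 'R': array([[ 0.028571  , -0.99955394,  0.00869539],
       [-0.99323495, -0.02936772, -0.1123471 ],
       [ 0.11255235, -0.0054267 , -0.99363098]]), 't': array([-0.07299196,  0.52469088,  1.57719834])}
{'time_s': 0.1, 'joints': array([ 8.95879797e+01,  2.20855397e+01,  3.86368172e-01, -2.29768775e-02,
       -6.84098048e+01, -1.48171138e+01]), 'joint_velocities': array([-0.0695015 , -0.12098955,  0.18888766,  0.23319183,  0.02073279,
       -0.09886935]), 'effort': array([-2.35805061e-05, -3.91690922e+01,  1.87935269e+01,  4.23196390e+00,
        1.34327167e-02, -7.25121117e-05]), 'tcp_pos': array([0.16402283, 0.60253687, 0.22157516]), 'ee_rot': array([[ 9.64844209e-01, -2.62822188e-01, -3.86553724e-04],
       [-2.62822442e-01, -9.64842348e-01, -1.89923648e-03],
       [ 1.26198085e-04,  1.93406232e-03, -9.99998122e-01]]), 'wrist_force': array([-0.58684589,  0.76854846,  0.33116654]), 'moment': array([-0.01983033, -0.02882992,  0.01254873]), 'gripper_width': 1.0020629342452179}
-0.0187
```

View pics/scene0.png

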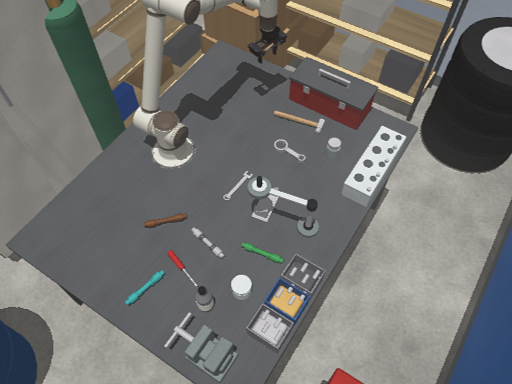

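View pics/top0.png

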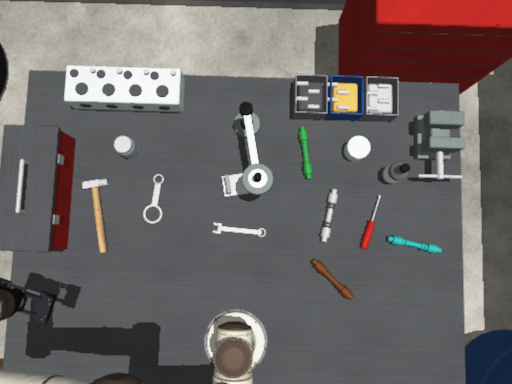

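The scene view shows the lamp head near (259,186) and the steel camshaft at (208,242). The top view shows the camshaft at (329,215), the lamp handle near (257,178) with its hub at (246,108), and part of the cradle at (232,184). I'll enlarge these areas.

```bash
python3 - <<'E'
import cv2
a=cv2.imread("pics/top0.png");b=cv2.imread("pics/scene0.png")
cv2.imwrite("pics/topc.png",cv2.resize(a[95:250,205:350],None,fx=5,fy=5,interpolation=cv2.INTER_CUBIC)[:600*2][:775,:725][:, :].copy()[:600])
cv2.imwrite("pics/topc2.png",cv2.resize(a[180:250,300:360],None,fx=8,fy=8,interpolation=cv2.INTER_CUBIC))
cv2.imwrite("pics/scec.png",cv2.resize(b[165:265,185:325],None,fx=5.7,fy=5.7,interpolation=cv2.INTER_CUBIC))
E
```

```text
(no output)
```

View pics/topc.png

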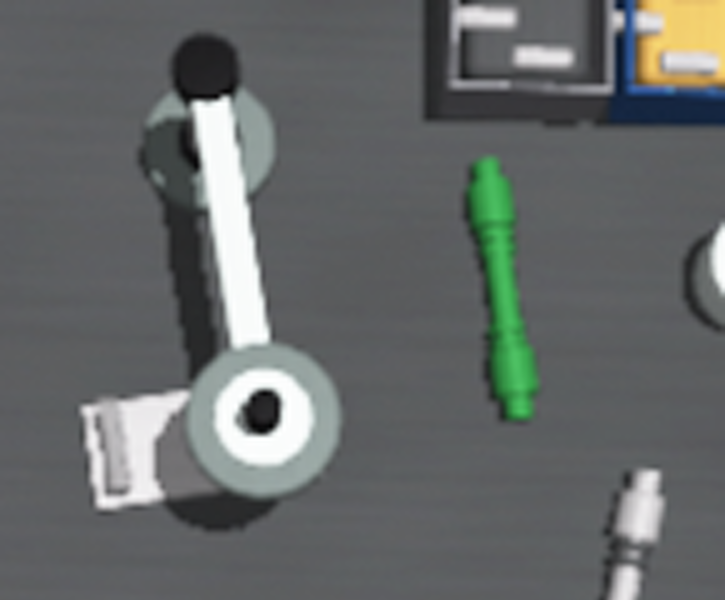

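View pics/topc2.png

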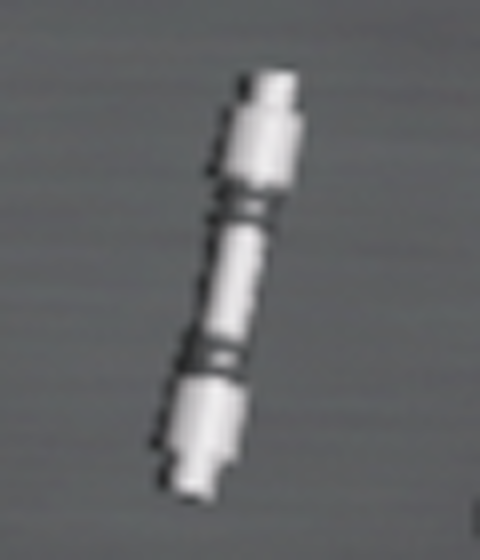

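View pics/scec.png

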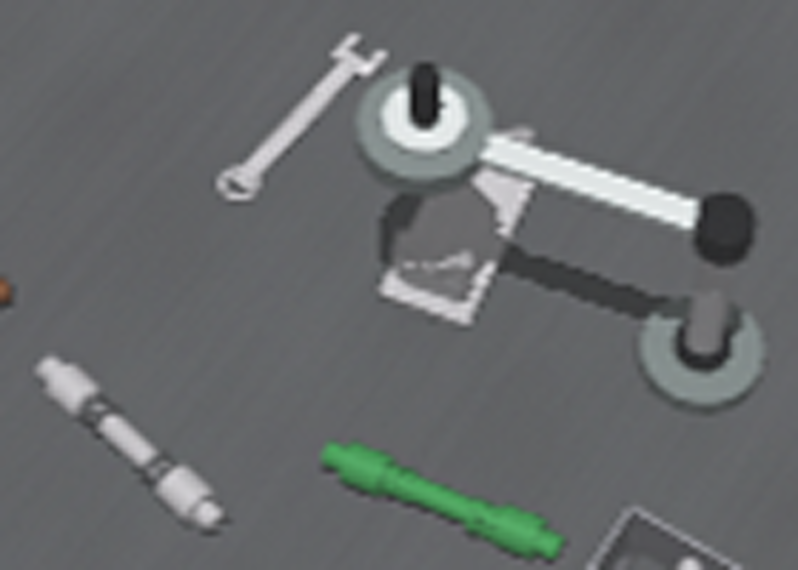

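The crops show the camshaft ends clearly. They also show the lamp hub, collar and handle, and the cradle's left end, with the rest of the cradle under the head. I'll triangulate these from the two views.

```bash
cat > h.py <<'E'
import numpy as np
from station import camera_params
P={n:camera_params(n) for n in("scene","top")}
def K(n): 
    p=P[n]; f=192/np.tan(np.radians(p["vfov"]/2)); return f,p["cx"],p["cy"],np.array(p["R"]),np.array(p["t"])
def ray(n,u,v):
    f,cx,cy,R,t=K(n); d=R.T@np.array([(u-cx)/f,(v-cy)/f,1]); return -R.T@t,d/np.linalg.norm(d)
def atz(n,uv,z):
    c,d=ray(n,*uv); return c+d*(z-c[2])/d[2]
def tri(a,b):
    c1,d1=ray("top",*a);c2,d2=ray("scene",*b)
    s=np.linalg.lstsq(np.c_[d1,-d2],c2-c1,rcond=None)[0]
    p,q=c1+s[0]*d1,c2+s[1]*d2; return (p+q)/2,np.linalg.norm(p-q)
def proj(n,X):
    f,cx,cy,R,t=K(n); X=np.atleast_2d(X)@R.T+t; return np.c_[cx+f*X[:,0]/X[:,2],cy+f*X[:,1]/X[:,2]]
def un(u,v,f,ox,oy): return ((u+.5)/f-.5+ox,(v+.5)/f-.5+oy)
T=lambda u,v:un(u,v,5,205,95)
T2=lambda u,v:un(u,v,8,300,180)
S=lambda u,v:un(u,v,5.7,185,165)
E
python3 - <<'E'
from h import *
np.set_printoptions(precision=4,suppress=True)
for nm,a,b,z in[("cam far",T2(275,75),S(215,520),.016),("cam near",T2(193,495),S(45,363),.016),("hub",T(205,66),S(724,212),.214),("collar",T(264,417),S(423,115),.213),("handletop",T(266,405),S(424,68),.267),("base",T(208,140),S(702,345),.022),
 ("conrod?wrench",T(20,20),S(0,0),0)]:
    print(nm,tri(a,b),atz("top",a,z),atz("scene",b,z))
for nm,a,z in[("plL far",T(83,408),.014),("plL near",T(100,508),.014),("plfar",T(187,391),.014)]: print(nm,atz("top",a,z))
for nm,a,z in[("p1",S(382,285),.014),("p2",S(468,318),.014),("p3",S(532,185),.014)]: print(nm,atz("scene",a,z))
E
```

```text
cam far (array([ 0.5395, -0.3352,  0.0217]), np.float64(0.0004358116870031009)) [ 0.54   -0.3364  0.016 ] [ 0.5378 -0.3331  0.016 ]
cam near (array([ 0.3534, -0.2998,  0.0228]), np.float64(0.003156564751554075)) [ 0.3522 -0.3018  0.016 ] [ 0.3518 -0.2964  0.016 ]
hub (array([ 0.7681, -0.0152,  0.2198]), np.float64(0.0018925205364146176)) [ 0.7691 -0.0157  0.214 ] [ 0.7674 -0.0111  0.214 ]
collar (array([ 0.544 , -0.0592,  0.2167]), np.float64(0.001975613503235426)) [ 0.5437 -0.0599  0.213 ] [ 0.5433 -0.0564  0.213 ]
handletop (array([ 0.5437, -0.0591,  0.276 ]), np.float64(0.0038778589690281065)) [ 0.5435 -0.0604  0.267 ] [ 0.5417 -0.0525  0.267 ]
base (array([ 0.7705, -0.0151,  0.0268]), np.float64(0.0003874487558701955)) [ 0.7716 -0.0151  0.022 ] [ 0.7697 -0.0124  0.022 ]
conrod?wrench (array([ 0.543 , -0.1504,  0.6764]), np.float64(0.4472375765147519)) [0.8638 0.1268 0.    ] [ 0.1015 -0.0333  0.    ]
plL far [0.5743 0.0686 0.014 ]
plL near [0.5026 0.0538 0.014 ]
plfar [ 0.5888 -0.0056  0.014 ]
p1 [ 0.5313 -0.0973  0.014 ]
p2 [ 0.6037 -0.0858  0.014 ]
p3 [0.5818 0.0451 0.014 ]
```

The two views agree to about 4 mm. The heights come out 4–6 mm high for most points, up to 9 mm for the handle top. The hinge-to-handle distance is 229 mm against the stated 230. I'll fly to the handle above everything.

```bash
python3 -m inch '[{"z":1},{"z":1},{"x":0.3,"y":-0.5},{"x":0.48,"y":-0.84},{"x":0.48,"y":-0.84},{"x":0.48,"y":-0.84},{"x":0.48,"y":-0.84},{"x":0.48,"y":-0.84},{"x":0.48,"y":-0.84,"az":0.5},{"x":0.48,"y":-0.84,"az":0.7},{"x":0.48,"y":-0.84,"az":0.7},{"x":0.48,"y":-0.84,"az":0.7}]'; python3 -c "
from station import *
s=sense();print(s['tcp_pos'],s['ee_rot'],s['gripper_width'],s['time_s'])"
```

```text
[0.16402283 0.60253687 0.22157516] [[ 9.64844209e-01 -2.62822188e-01 -3.86553724e-04]
 [-2.62822442e-01 -9.64842348e-01 -1.89923648e-03]
 [ 1.26198085e-04  1.93406232e-03 -9.99998122e-01]] 1.0020629342452179 0.1$[0]: bad value
```

```bash
python3 -m inch '[{"jaw":0,"x":0,"y":0,"z":1,"ax":0,"ay":0,"az":0},{"jaw":0,"x":0,"y":0,"z":1,"ax":0,"ay":0,"az":0}]'; python3 -c "
from station import *
s=sense();print(s['tcp_pos'],s['time_s'])"
```

```text
time_s: 0.35
tcp_pos: [0.1633, 0.599, 0.3365]
ee_rot: [[0.965, -0.263, -0.003], [-0.263, -0.965, -0.019], [0.002, 0.019, -1.0]]
wrist_force: [0.5, 1.2, 0.5]
gripper_width: 0.999
[0.1633044  0.59900507 0.33650289] 0.35
```

```bash
python3 -m inch '[{"jaw":0,"x":0.3,"y":-0.5,"z":0,"ax":0,"ay":0,"az":0},{"jaw":0,"x":0.48,"y":-0.84,"z":0,"ax":0,"ay":0,"az":0},{"jaw":0,"x":0.48,"y":-0.84,"z":0,"ax":0,"ay":0,"az":0},{"jaw":0,"x":0.48,"y":-0.84,"z":0,"ax":0,"ay":0,"az":0},{"jaw":0,"x":0.48,"y":-0.84,"z":0,"ax":0,"ay":0,"az":0},{"jaw":0,"x":0.48,"y":-0.84,"z":0,"ax":0,"ay":0,"az":0},{"jaw":0,"x":0.48,"y":-0.84,"z":0,"ax":0,"ay":0,"az":0.5},{"jaw":0,"x":0.48,"y":-0.84,"z":0,"ax":0,"ay":0,"az":0.7},{"jaw":0,"x":0.48,"y":-0.84,"z":0,"ax":0,"ay":0,"az":0.7},{"jaw":0,"x":0.48,"y":-0.84,"z":0,"ax":0,"ay":0,"az":0.7}]'
```

```text
time_s: 1.6
tcp_pos: [0.4431, 0.1031, 0.3379]
ee_rot: [[0.978, 0.209, 0.003], [0.209, -0.978, -0.012], [0.0, 0.012, -1.0]]
wrist_force: [0.9, 0.6, 0.6]
gripper_width: 1.001
```

```bash
python3 -m inch '[{"jaw":0,"x":0.42,"y":-0.67,"z":0,"ax":0,"ay":0,"az":0},{"jaw":0,"x":0.42,"y":-0.67,"z":0,"ax":0,"ay":0,"az":0},{"jaw":0,"x":0.42,"y":-0.67,"z":0,"ax":0,"ay":0,"az":0},{"jaw":0,"x":0.42,"y":-0.67,"z":0,"ax":0,"ay":0,"az":0},{"jaw":0,"x":0,"y":0,"z":0,"ax":0,"ay":0,"az":0}]'
python3 - <<'E'
from station import *
import cv2
print(sense()['tcp_pos'])
b=capture("scene");b=b[:,:,::-1]
cv2.imwrite("pics/s1.png",cv2.resize(b[115:265,185:325],None,fx=4,fy=4,interpolation=cv2.INTER_CUBIC))
E
```

```text
time_s: 2.22
tcp_pos: [0.5461, -0.067, 0.3349]
ee_rot: [[0.979, 0.204, -0.002], [0.204, -0.979, -0.012], [-0.005, 0.011, -1.0]]
wrist_force: [0.6, 1.4, -0.1]
gripper_width: 1.001
[ 0.54612481 -0.06703795  0.3348776 ]
```

View pics/s1.png

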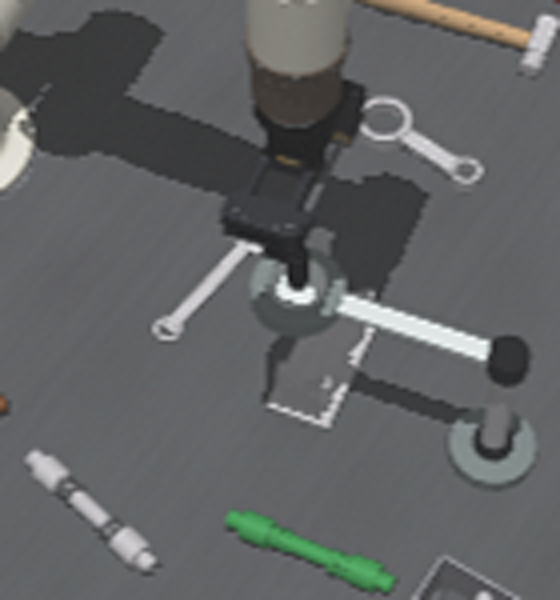

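The gripper sits above the handle at about (298,260) in this crop, with the jaws open across the lamp arm. Next I'll lower and close it to a cage.

```bash
python3 -m inch '[{"jaw":0,"x":-0.04,"y":0.14,"z":0,"ax":0.07,"ay":0,"az":0},{"jaw":0,"x":0,"y":0,"z":-0.4,"ax":0,"ay":0,"az":0},{"jaw":0,"x":0,"y":0,"z":-0.5,"ax":0,"ay":0,"az":0},{"jaw":0,"x":0,"y":0,"z":-0.5,"ax":0,"ay":0,"az":0},{"jaw":0,"x":0,"y":0,"z":-0.3,"ax":0,"ay":0,"az":0},{"jaw":140,"x":0,"y":0,"z":0,"ax":0,"ay":0,"az":0},{"jaw":140,"x":0,"y":0,"z":0,"ax":0,"ay":0,"az":0},{"jaw":140,"x":0,"y":0,"z":0,"ax":0,"ay":0,"az":0}]'
python3 - <<'E'
from station import *
import cv2
print(sense()['tcp_pos'],sense()['joints'])
b=capture("scene");b=b[:,:,::-1]
cv2.imwrite("pics/s2.png",cv2.resize(b[115:265,185:325],None,fx=4,fy=4,interpolation=cv2.INTER_CUBIC))
E
```

```text
time_s: 3.28
tcp_pos: [0.54, -0.0473, 0.2355]
ee_rot: [[0.976, 0.218, 0.006], [0.218, -0.976, 0.007], [0.008, -0.005, -1.0]]
wrist_force: [-0.4, -0.1, 0.5]
gripper_width: 0.749
[ 0.54000497 -0.04729716  0.23548467] [ 11.96352915  13.25069512 -10.17558529  -0.32514121 -66.14062943
  90.76134156]
```

View pics/s2.png

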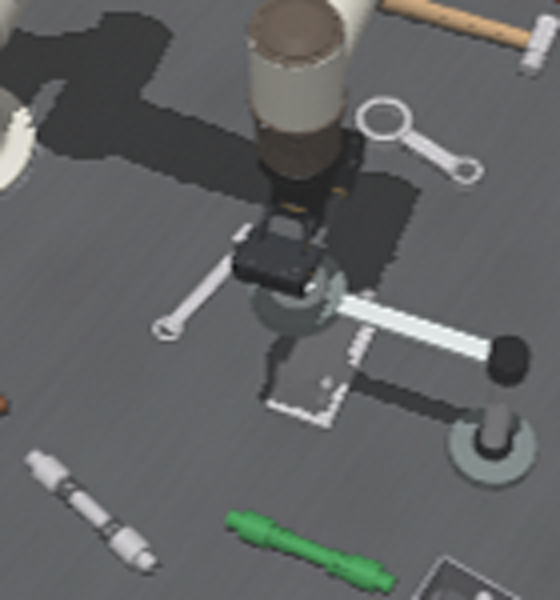

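```bash
python3 -m inch '[{"jaw":150,"x":0.05,"y":-0.15,"z":0,"ax":0,"ay":0,"az":0},{"jaw":150,"x":0,"y":0,"z":-0.05,"ax":0,"ay":0,"az":0},{"jaw":150,"x":0,"y":0,"z":0,"ax":0,"ay":0,"az":0},{"jaw":150,"x":0,"y":0,"z":0,"ax":0,"ay":0,"az":0},{"jaw":150,"x":0,"y":0,"z":0,"ax":0,"ay":0,"az":0}]'
```

```text
time_s: 3.95
tcp_pos: [0.5438, -0.0575, 0.2333]
ee_rot: [[0.976, 0.217, 0.008], [0.217, -0.976, 0.007], [0.01, -0.005, -1.0]]
wrist_force: [0.6, -1.0, 0.2]
gripper_width: 0.412
```

```bash
python3 -m inch '[{"jaw":150,"x":-0.04,"y":0.35,"z":0,"ax":0,"ay":0,"az":-0.5},{"jaw":150,"x":-0.03,"y":0.6,"z":0,"ax":0,"ay":0,"az":-0.9},{"jaw":150,"x":0.03,"y":0.6,"z":0,"ax":0,"ay":0,"az":-0.9},{"jaw":150,"x":0.12,"y":0.59,"z":0,"ax":0,"ay":0,"az":-0.9},{"jaw":150,"x":0,"y":0,"z":0,"ax":0,"ay":0,"az":0}]'
python3 - <<'E'
from station import *
import cv2
print(sense()['tcp_pos'],sense()['joints'])
b=capture("scene");b=b[:,:,::-1]
cv2.imwrite("pics/s3.png",cv2.resize(b[115:265,185:325],None,fx=4,fy=4,interpolation=cv2.INTER_CUBIC))
E
```

```text
time_s: 4.58
tcp_pos: [0.5491, 0.0717, 0.2339]
ee_rot: [[0.936, -0.351, 0.011], [-0.351, -0.936, -0.003], [0.011, -0.001, -1.0]]
wrist_force: [-0.5, -0.6, -1.0]
gripper_width: 0.41
[0.54910497 0.07170404 0.23385025] [ 24.46206819  14.32838094  -9.2688607    0.47455956 -65.90873131
  44.77840645]
```

View pics/s3.png

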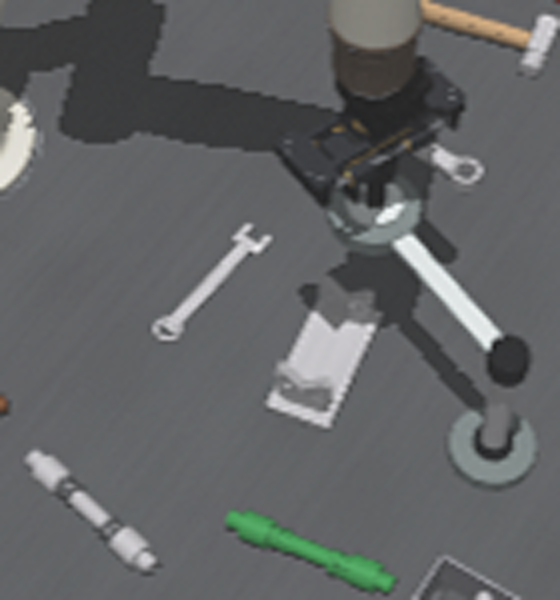

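The lamp head has moved left with the gripper, to about (375,215) in the crop. I'll continue along the arc.

```bash
python3 -m inch '[{"jaw":150,"x":0.24,"y":0.53,"z":0,"ax":0,"ay":0,"az":-0.9},{"jaw":150,"x":0.33,"y":0.49,"z":0,"ax":0,"ay":0,"az":-0.9},{"jaw":150,"x":0.41,"y":0.43,"z":0,"ax":0,"ay":0,"az":-0.9},{"jaw":150,"x":0.47,"y":0.36,"z":0,"ax":0,"ay":0,"az":-0.9},{"jaw":150,"x":0,"y":0,"z":0,"ax":0,"ay":0,"az":0},{"jaw":0,"x":0,"y":0,"z":0,"ax":0,"ay":0,"az":0},{"jaw":0,"x":0,"y":0,"z":0,"ax":0,"ay":0,"az":0},{"jaw":0,"x":0,"y":0,"z":0,"ax":0,"ay":0,"az":0}]'
python3 - <<'E'
from station import *
import cv2
print(sense()['tcp_pos'],sense()['joints'])
b=capture("scene");b=b[:,:,::-1]
cv2.imwrite("pics/s4.png",cv2.resize(b[95:245,205:345],None,fx=4,fy=4,interpolation=cv2.INTER_CUBIC))
E
```

```text
time_s: 5.62
tcp_pos: [0.6318, 0.1714, 0.2332]
ee_rot: [[0.535, -0.845, -0.008], [-0.845, -0.535, -0.013], [0.007, 0.013, -1.0]]
wrist_force: [-0.4, 0.6, -0.5]
gripper_width: 0.665
[0.63182086 0.17137181 0.23321368] [ 29.51170204  24.92369468   6.33677404   0.45243168 -72.16022849
   2.70753309]
```

View pics/s4.png

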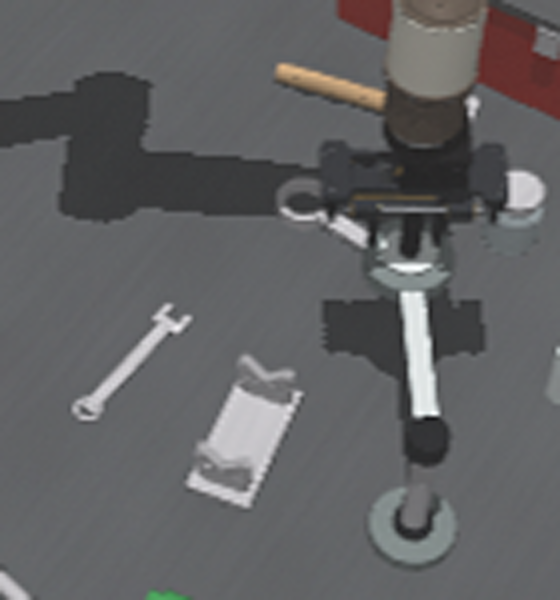

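The lamp is parked with its head near (410,270) in the crop, and the cradle is now fully visible at (245,430). I'll raise and move over the camshaft.

```bash
python3 -m inch '[{"jaw":0,"x":0,"y":0,"z":0,"ax":0,"ay":0,"az":0},{"jaw":0,"x":0,"y":0,"z":0.5,"ax":0,"ay":0,"az":0},{"jaw":0,"x":0,"y":0,"z":0.9,"ax":0,"ay":0,"az":0},{"jaw":0,"x":0,"y":0,"z":0.6,"ax":0,"ay":0,"az":0},{"jaw":0,"x":-0.2,"y":-0.5,"z":0,"ax":0,"ay":0,"az":0.5},{"jaw":0,"x":-0.3,"y":-0.85,"z":0,"ax":0,"ay":0,"az":0.6},{"jaw":0,"x":-0.34,"y":-0.9,"z":0,"ax":0,"ay":0,"az":0.6},{"jaw":0,"x":-0.34,"y":-0.9,"z":0,"ax":0,"ay":0,"az":0.6},{"jaw":0,"x":-0.34,"y":-0.9,"z":0,"ax":0,"ay":0,"az":0.6},{"jaw":0,"x":-0.34,"y":-0.9,"z":0,"ax":0,"ay":0,"az":0.6},{"jaw":0,"x":-0.34,"y":-0.9,"z":0,"ax":0,"ay":0,"az":0.6},{"jaw":0,"x":-0.34,"y":-0.9,"z":0,"ax":0,"ay":0,"az":0.5}]'
python3 - <<'E'
from station import *
import cv2
print(sense()['tcp_pos'],sense()['joints'])
b=capture("scene");a=capture("top")
cv2.imwrite("pics/s5.png",b[:,:,::-1]);cv2.imwrite("pics/t5.png",a[:,:,::-1])
b=b[:,:,::-1];a=a[:,:,::-1]
cv2.imwrite("pics/s5c.png",cv2.resize(b[145:245,205:335],None,fx=6,fy=6,interpolation=cv2.INTER_CUBIC))
cv2.imwrite("pics/t5c.png",cv2.resize(a[90:220,195:325],None,fx=4.5,fy=4.5,interpolation=cv2.INTER_CUBIC))
E
```

```text
time_s: 7.18
tcp_pos: [0.4721, -0.2419, 0.3587]
ee_rot: [[0.986, -0.165, 0.011], [-0.165, -0.986, -0.015], [0.013, 0.013, -1.0]]
wrist_force: [0.9, -0.3, 1.5]
gripper_width: 1.001
[ 0.47205703 -0.24185379  0.35868785] [ -9.15366653   8.3768751    0.69188718   0.73536962 -81.57941479
  89.57020869]
```

View pics/s5c.png

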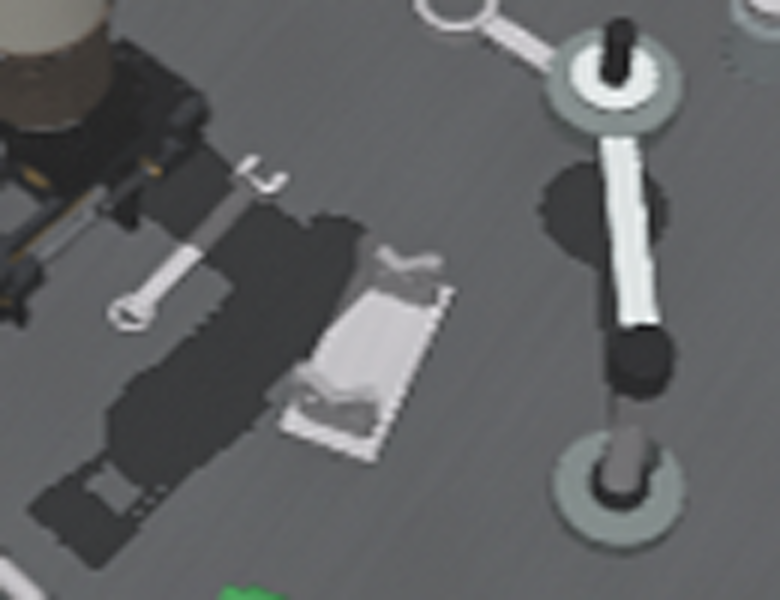

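View pics/t5c.png

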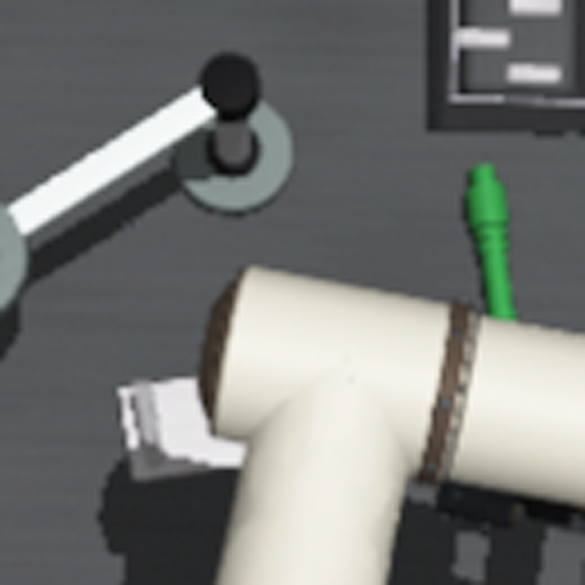

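```bash
python3 -m inch '[{"jaw":0,"x":-0.2,"y":-0.55,"z":-0.3,"ax":0,"ay":0,"az":-0.1},{"jaw":0,"x":-0.15,"y":-0.5,"z":-0.7,"ax":0,"ay":0,"az":0},{"jaw":0,"x":0,"y":0,"z":-0.8,"ax":0,"ay":0,"az":0},{"jaw":0,"x":0,"y":0,"z":-0.7,"ax":0,"ay":0,"az":0},{"jaw":0,"x":0,"y":0,"z":0,"ax":0,"ay":0,"az":0}]'
python3 - <<'E'
from station import *
import cv2
s=sense();print(s['tcp_pos'],s['ee_rot'])
b=capture("scene");a=capture("top")
b=b[:,:,::-1];a=a[:,:,::-1]
cv2.imwrite("pics/s6.png",b);cv2.imwrite("pics/t6.png",a)
cv2.imwrite("pics/s6c.png",cv2.resize(b[165:275,165:295],None,fx=5,fy=5,interpolation=cv2.INTER_CUBIC))
cv2.imwrite("pics/t6c.png",cv2.resize(a[120:250,210:360],None,fx=4.5,fy=4.5,interpolation=cv2.INTER_CUBIC))
E
```

```text
time_s: 7.9
tcp_pos: [0.4489, -0.3089, 0.2073]
ee_rot: [[0.981, -0.193, 0.016], [-0.193, -0.981, -0.017], [0.019, 0.014, -1.0]]
wrist_force: [0.2, -0.1, 0.2]
gripper_width: 0.999
[ 0.44892553 -0.30890138  0.20734169] [[ 0.98108413 -0.19294688  0.01566632]
 [-0.19267652 -0.98111058 -0.01725678]
 [ 0.01870003  0.01391182 -0.99972835]]
```

View pics/s6c.png

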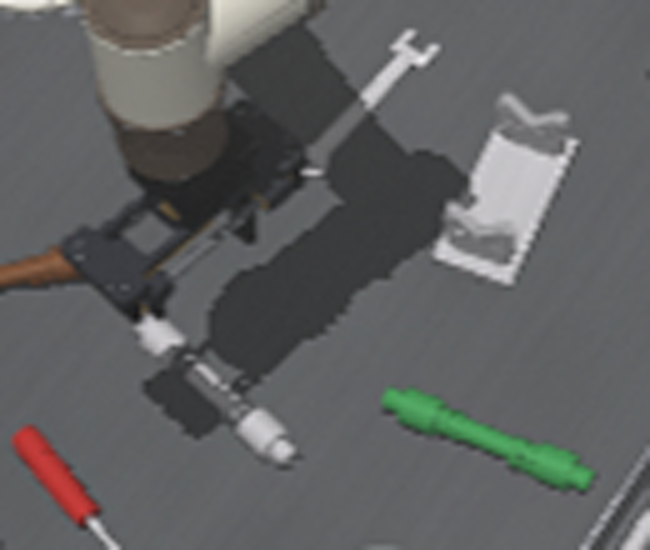

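View pics/t6c.png

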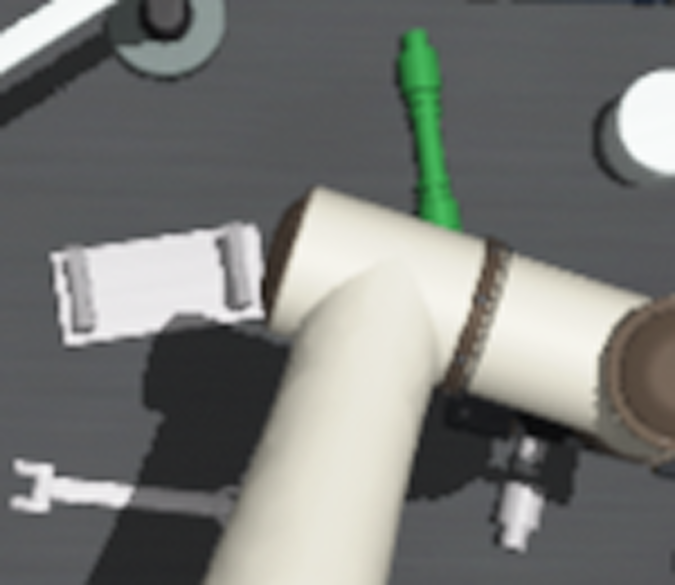

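The cradle is fully visible in both crops. In the top view its plate corners are at (50,256), (247,223), (264,318) and (68,345), and the block strips are at (80,290) and (237,266). In the scene view the V notches are at about (535,122) and (483,235). I'll fit the cradle pose to these.

```bash
python3 - <<'E'
from h import *
from scipy.optimize import least_squares
np.set_printoptions(precision=4,suppress=True)
t=lambda u,v:un(u,v,4.5,210,120)
s=lambda u,v:un(u,v,5,165,165)
# model pts local
C=[((.0375,.0825,.014),"top",t(50,256)),((.0375,-.0825,.014),"top",t(249,223)),((-.0375,.0825,.014),"top",t(68,346)),((-.0375,-.0825,.014),"top",t(266,316)),
((0,.062,.068),"top",t(80,290)),((0,-.062,.068),"top",t(237,266)),
((-.0375,-.0825,.014),"scene",s(433,257)),((.0375,-.0825,.014),"scene",s(511,281)),((.0375,.0825,.014),"scene",s(579,141)),
((0,.062,.050),"scene",s(535,124)),((0,-.062,.050),"scene",s(483,238))]
def X(p,l):
    c,sn=np.cos(p[2]),np.sin(p[2]); l=np.array(l); return np.array([p[0]+c*l[0]-sn*l[1],p[1]+sn*l[0]+c*l[1],l[2]])
def fit(C):
    r=lambda p:np.concatenate([proj(n,X(p,l))[0]-uv for l,n,uv in C])
    o=least_squares(r,[.55,-.015,.19],x_scale=[.1,.1,1]); return o.x,o.fun.reshape(-1,2)
for k in(None,"top","scene"):
    x,f=fit([c for c in C if k in(None,c[1])]); print(k,x,np.degrees(x[2]));print(f.round(1).tolist())
# camshaft ends view consistency, as fraction
for z in(.016,):
  T_=[atz("top",T2(275,75),z),atz("top",T2(193,495),z)];S_=[atz("scene",S(215,520),z),atz("scene",S(45,363),z)]
  print((T_[0]+T_[1])/2,(S_[0]+S_[1])/2)
E
```

```text
None [ 0.5535 -0.0169  0.19  ] 10.887636634403254
[[-0.2, -0.5], [0.9, -0.4], [-1.0, 0.1], [0.5, -0.6], [-0.5, -0.6], [-0.0, -0.9], [-0.3, -0.0], [-0.3, 0.6], [-0.8, -0.5], [-1.1, -0.4], [-0.8, -1.3]]
top [ 0.5518 -0.0172  0.1916] 10.976089532595937
[[-0.2, 0.0], [0.9, 0.1], [-1.0, 0.6], [0.6, -0.2], [-0.4, -0.1], [0.0, -0.5]]
scene [ 0.5572 -0.0166  0.1759] 10.079304690135285
[[0.2, 0.1], [0.2, 1.0], [0.1, -0.0], [-0.2, -0.1], [-0.3, -1.0]]
[ 0.4461 -0.3191  0.016 ] [ 0.4448 -0.3147  0.016 ]
```

The cradle is at about (0.5525, −0.017) with yaw 10.9°. The single-view fits differ by up to 5 mm in x. The camshaft middle is at about (0.4455, −0.318). I'll descend over it.

```bash
python3 -m inch '[{"jaw":0,"x":-0.05,"y":-0.15,"z":-0.4,"ax":0.1,"ay":0.09,"az":0},{"jaw":0,"x":0,"y":0,"z":-0.8,"ax":0,"ay":0,"az":0},{"jaw":0,"x":0,"y":0,"z":-0.8,"ax":0,"ay":0,"az":0},{"jaw":0,"x":0,"y":0,"z":-0.3,"ax":0,"ay":0,"az":0},{"jaw":0,"x":0,"y":0,"z":0,"ax":0,"ay":0,"az":0}]'
python3 - <<'E'
from station import *
import cv2
b=capture("scene")[:,:,::-1]
cv2.imwrite("pics/s7c.png",cv2.resize(b[195:275,155:255],None,fx=7,fy=7,interpolation=cv2.INTER_CUBIC))
E
```

```text
time_s: 8.62
tcp_pos: [0.4548, -0.3224, 0.0766]
ee_rot: [[0.981, -0.19, 0.024], [-0.19, -0.982, -0.009], [0.025, 0.005, -1.0]]
wrist_force: [-0.7, -0.4, 0.7]
gripper_width: 1.003
```

View pics/s7c.png

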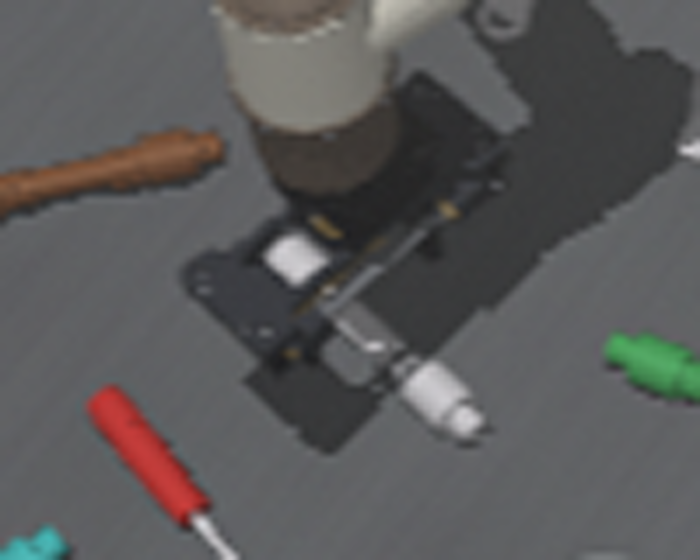

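```bash
python3 -m inch '[{"jaw":0,"x":-0.15,"y":0.07,"z":-0.3,"ax":0.05,"ay":0.14,"az":0},{"jaw":0,"x":0,"y":0,"z":-0.4,"ax":0,"ay":0,"az":0},{"jaw":0,"x":0,"y":0,"z":0,"ax":0,"ay":0,"az":0},{"jaw":0,"x":0,"y":0,"z":0,"ax":0,"ay":0,"az":0}]'
```

```text
time_s: 9.18
tcp_pos: [0.448, -0.3191, 0.0372]
ee_rot: [[0.982, -0.19, 0.005], [-0.19, -0.982, -0.003], [0.006, 0.002, -1.0]]
wrist_force: [-0.3, 0.8, 0.7]
gripper_width: 1.0
```

```bash
python3 -m inch '[{"jaw":0,"x":-0.04,"y":0.02,"z":-0.3,"ax":0.02,"ay":0.03,"az":0},{"jaw":0,"x":-0.02,"y":0,"z":-0.15,"ax":0,"ay":0,"az":0},{"jaw":0,"x":0,"y":0,"z":0,"ax":0,"ay":0,"az":0},{"jaw":0,"x":0,"y":0,"z":0,"ax":0,"ay":0,"az":0}]'
```

```text
time_s: 9.68
tcp_pos: [0.4448, -0.318, 0.0096]
ee_rot: [[0.982, -0.19, 0.002], [-0.19, -0.982, 0.0], [0.002, -0.0, -1.0]]
wrist_force: [0.3, 0.2, -0.8]
gripper_width: 0.998
```

```bash
python3 -m inch '[{"jaw":0,"x":0,"y":0,"z":-0.08,"ax":0,"ay":0,"az":0},{"jaw":255,"x":0,"y":0,"z":0,"ax":0,"ay":0,"az":0},{"jaw":255,"x":0,"y":0,"z":0,"ax":0,"ay":0,"az":0},{"jaw":255,"x":0,"y":0,"z":0,"ax":0,"ay":0,"az":0},{"jaw":255,"x":0,"y":0,"z":0,"ax":0,"ay":0,"az":0},{"jaw":255,"x":0,"y":0,"z":0,"ax":0,"ay":0,"az":0},{"jaw":255,"x":0,"y":0,"z":0,"ax":0,"ay":0,"az":0},{"jaw":255,"x":0,"y":0,"z":0,"ax":0,"ay":0,"az":0},{"jaw":255,"x":0,"y":0,"z":0,"ax":0,"ay":0,"az":0},{"jaw":255,"x":0,"y":0,"z":0,"ax":0,"ay":0,"az":0},{"jaw":255,"x":0,"y":0,"z":0,"ax":0,"ay":0,"az":0}]'
```

```text
time_s: 11.05
tcp_pos: [0.4455, -0.3183, 0.0053]
ee_rot: [[0.982, -0.189, 0.004], [-0.189, -0.982, -0.001], [0.004, -0.0, -1.0]]
wrist_force: [-0.1, -0.6, 0.5]
gripper_width: 0.219
```

The jaws stopped at 0.219, about 19 mm, which fits the 20 mm bare middle. Lifting now.

```bash
python3 -m inch '[{"jaw":255,"x":0,"y":0,"z":0.2,"ax":0,"ay":0,"az":0},{"jaw":255,"x":0,"y":0,"z":0.4,"ax":0,"ay":0,"az":0},{"jaw":255,"x":0,"y":0,"z":0.5,"ax":0,"ay":0,"az":0},{"jaw":255,"x":0,"y":0,"z":0.7,"ax":0,"ay":0,"az":0},{"jaw":255,"x":0,"y":0,"z":0.7,"ax":0,"ay":0,"az":0},{"jaw":255,"x":0,"y":0,"z":0,"ax":0,"ay":0,"az":0}]'
python3 - <<'E'
from station import *
import cv2
b=capture("scene")[:,:,::-1];a=capture("top")[:,:,::-1]
cv2.imwrite("pics/s8c.png",cv2.resize(b[155:255,145:255],None,fx=6,fy=6,interpolation=cv2.INTER_CUBIC))
cv2.imwrite("pics/t8c.png",cv2.resize(a[160:270,280:400],None,fx=5,fy=5,interpolation=cv2.INTER_CUBIC))
E
```

```text
time_s: 11.8
tcp_pos: [0.4399, -0.3155, 0.1575]
ee_rot: [[0.981, -0.192, -0.006], [-0.192, -0.981, 0.006], [-0.007, -0.004, -1.0]]
wrist_force: [-0.1, -0.4, -5.4]
gripper_width: 0.22
```

View pics/s8c.png

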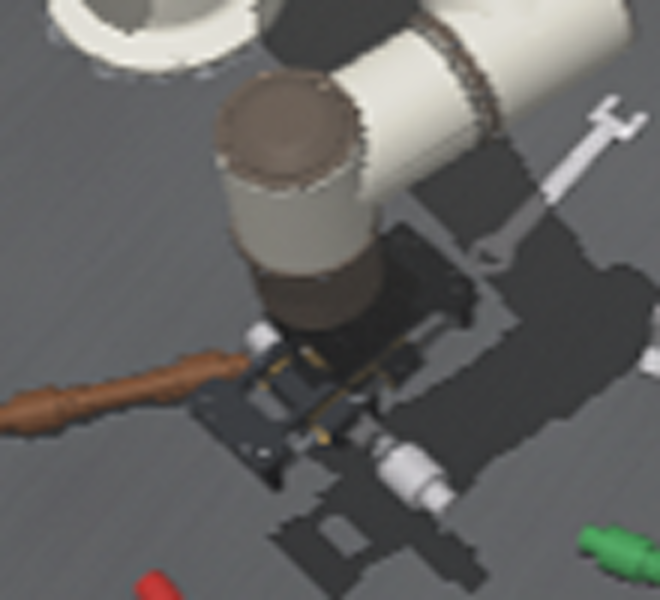

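View pics/t8c.png

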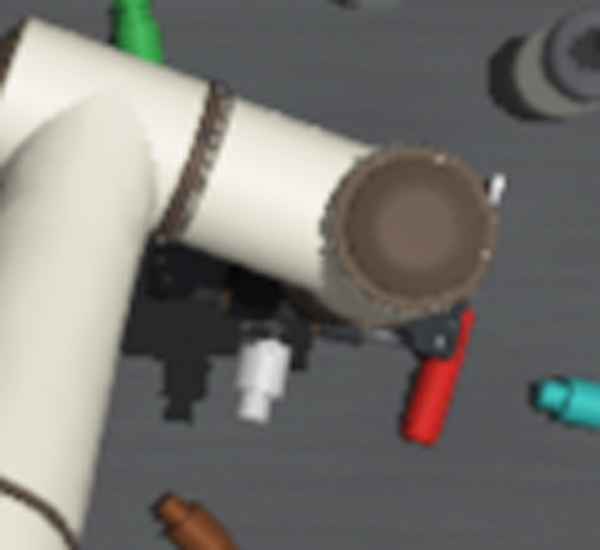

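It is held, with 5.4 N on the wrist. In the scene crop the far end is at (440,497), and in the top crop the near end is at (256,412). I'll check whether the shaft is level and centred in the grip.

```bash
python3 - <<'E'
from h import *
np.set_printoptions(precision=4,suppress=True)
c=np.array([.4399,-.3155]);a=np.array([.982,-.19])
for n,uv in(("scene",un(440,497,6,145,155)),("scene",un(262,335,6,145,155)),("top",un(255,415,5,280,160))):
    p=atz(n,uv,.1685); print(n,p,(p[:2]-c)@a, (p[:2]-c)@[.19,.982])
for q in(-.095,.095):
  for n,f,ox,oy in(("scene",6,145,155),("top",5,280,160)):
    u=proj(n,[*(c+q*a),.1685])[0];print(q,n,(u-[ox,oy]+.5)*f-.5)
E
```

```text
scene [ 0.5266 -0.3296  0.1685] 0.08777575990915212 0.002613020864907682
scene [ 0.3519 -0.2947  0.1685] -0.09034829156578744 0.003675379990017492
top [ 0.3485 -0.3001  0.1685] -0.09266876407081454 -0.0022187217842245402
-0.095 scene [253.4265 334.2618]
-0.095 top [250.8653 417.8821]
0.095 scene [444.7185 506.3917]
0.095 top [309.3895 130.0485]
```

View pics/s6.png

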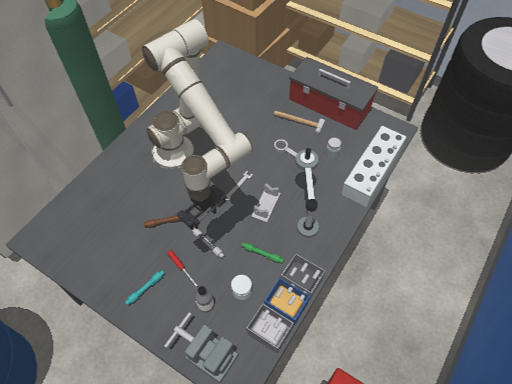

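View pics/t6.png

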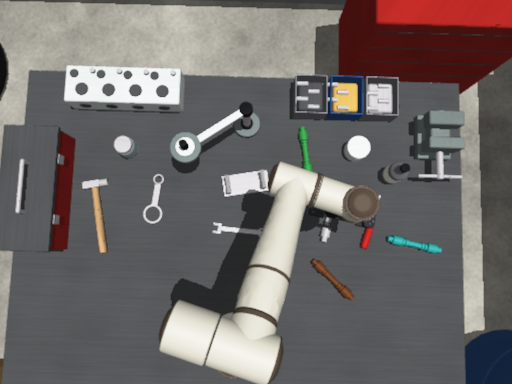

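The forearm's wrist link extends to the robot's left of the tool. I need its height relative to the parked lamp before lowering.

```bash
python3 - <<'E'
from h import *
import cv2
np.set_printoptions(precision=4,suppress=True)
print("cap",tri((362,204),(196,164)))
# link: brown ring on horizontal link
a=cv2.imread("pics/s6.png");b=cv2.imread("pics/t6.png")
cv2.imwrite("pics/z.png",np.hstack([cv2.resize(a[110:210,170:260],None,fx=4.2,fy=5.0),cv2.resize(b[150:250,265:385],None,fx=3.3,fy=5)])[:, :800])
E
```

```text
cap (array([ 0.4449, -0.3003,  0.5663]), np.float64(0.013004788578701456))
```

View pics/z.png

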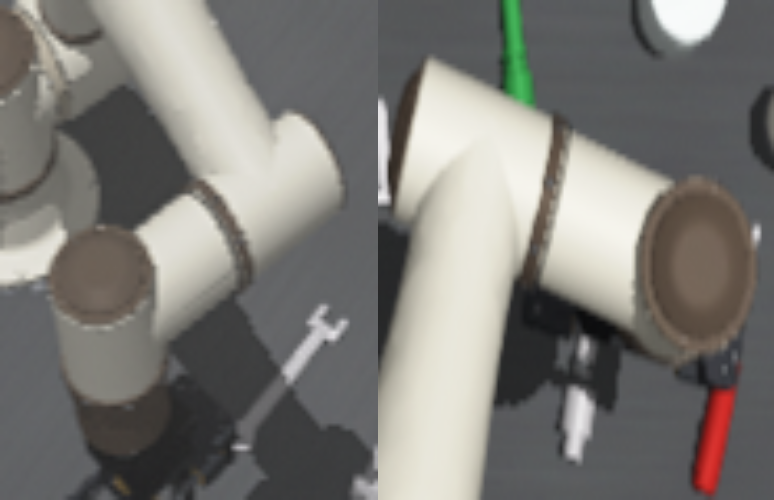

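The link's underside stays about 5 cm or more above the lamp handle even at the final height. I'll carry the shaft over while turning it.

```bash
python3 -m inch '[{"jaw":255,"x":0.1,"y":0.25,"z":0,"ax":0,"ay":0,"az":-0.35},{"jaw":255,"x":0.18,"y":0.49,"z":0,"ax":0,"ay":0,"az":-0.66},{"jaw":255,"x":0.18,"y":0.49,"z":0,"ax":0,"ay":0,"az":-0.66},{"jaw":255,"x":0.18,"y":0.49,"z":0,"ax":0,"ay":0,"az":-0.66},{"jaw":255,"x":0.18,"y":0.49,"z":0,"ax":0,"ay":0,"az":-0.66},{"jaw":255,"x":0.18,"y":0.49,"z":0,"ax":0,"ay":0,"az":-0.66},{"jaw":255,"x":0.18,"y":0.49,"z":0,"ax":0,"ay":0,"az":-0.66},{"jaw":255,"x":0.18,"y":0.49,"z":0,"ax":0,"ay":0,"az":-0.66},{"jaw":255,"x":0.18,"y":0.49,"z":0,"ax":0,"ay":0,"az":-0.66},{"jaw":255,"x":0.1,"y":0.3,"z":0,"ax":0,"ay":0,"az":-0.4},{"jaw":255,"x":0,"y":0,"z":0,"ax":0,"ay":0,"az":0}]'
```

```text
time_s: 13.28
tcp_pos: [0.5174, -0.0344, 0.124]
ee_rot: [[0.275, -0.961, -0.042], [-0.96, -0.277, 0.048], [-0.057, 0.027, -0.998]]
wrist_force: [-0.9, -1.3, -4.7]
gripper_width: 0.219
```

```bash
python3 -m inch '[{"jaw":255,"x":0.3,"y":0.15,"z":0.3,"ax":-0.14,"ay":-0.12,"az":-0.25},{"jaw":255,"x":0.25,"y":0.13,"z":0.2,"ax":-0.14,"ay":-0.12,"az":-0.25},{"jaw":255,"x":0,"y":0,"z":0,"ax":0,"ay":0,"az":0},{"jaw":255,"x":0,"y":0,"z":0,"ax":0,"ay":0,"az":0}]'
```

```text
time_s: 13.78
tcp_pos: [0.5444, -0.02, 0.1469]
ee_rot: [[0.188, -0.982, -0.016], [-0.982, -0.188, -0.002], [-0.001, 0.016, -1.0]]
wrist_force: [0.2, -0.0, -5.0]
gripper_width: 0.22
```

```bash
python3 -m inch '[{"jaw":255,"x":0.14,"y":0.05,"z":-0.2,"ax":0,"ay":-0.09,"az":0},{"jaw":255,"x":0,"y":0,"z":-0.2,"ax":0,"ay":0,"az":0},{"jaw":255,"x":0,"y":0,"z":0,"ax":0,"ay":0,"az":0}]'
python3 - <<'E'
from station import *
import cv2
s=sense();print(s['tcp_pos'])
b=capture("scene")[:,:,::-1];a=capture("top")[:,:,::-1]
cv2.imwrite("pics/s9c.png",cv2.resize(b[145:245,205:335],None,fx=6,fy=6,interpolation=cv2.INTER_CUBIC))
cv2.imwrite("pics/t9c.png",cv2.resize(a[120:250,180:330],None,fx=4.5,fy=4.5,interpolation=cv2.INTER_CUBIC))
E
```

```text
time_s: 14.15
tcp_pos: [0.5494, -0.0192, 0.1194]
ee_rot: [[0.187, -0.982, -0.007], [-0.982, -0.187, -0.003], [0.001, 0.007, -1.0]]
wrist_force: [0.6, 0.5, -5.8]
gripper_width: 0.221
[ 0.54942764 -0.01918235  0.11940236]
```

View pics/s9c.png

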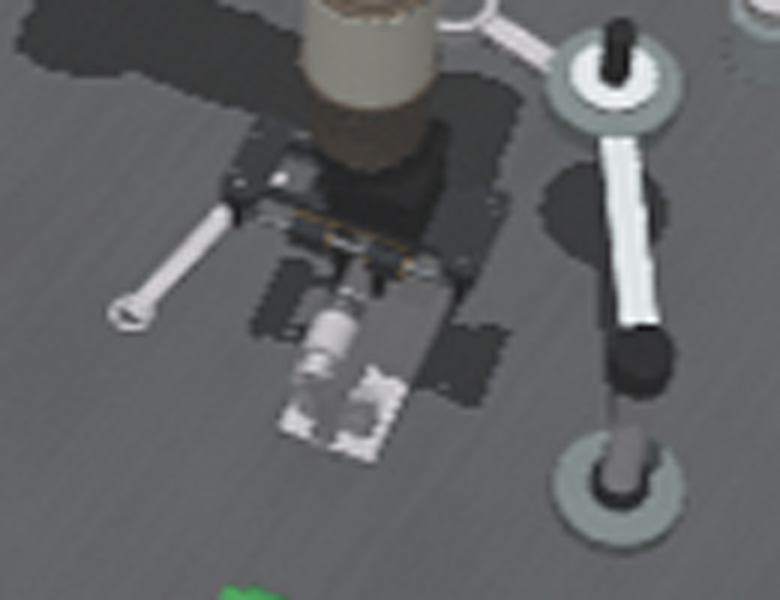

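View pics/t9c.png

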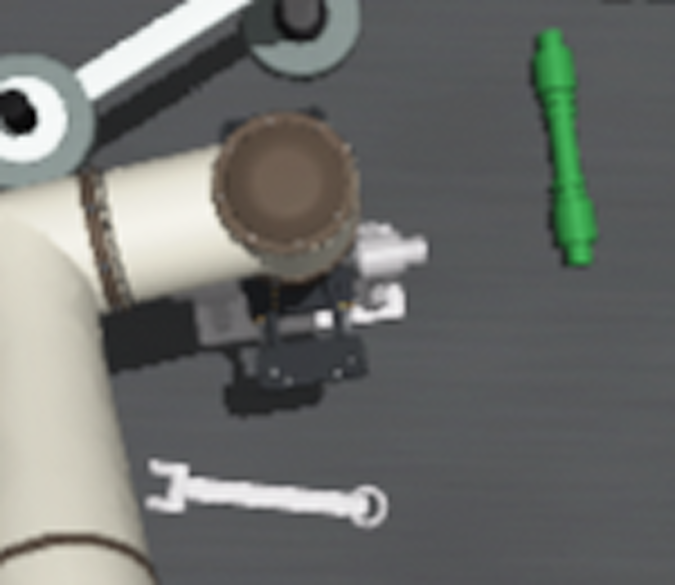

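The shaft is held over the cradle: its right end is at (427,247) in the top crop and (313,370) in the scene crop. I'll check the offset along and across the axis.

```bash
python3 - <<'E'
from h import *
np.set_printoptions(precision=4,suppress=True)
c=np.array([.5494,-.0192]);a=np.array([.187,-.982]);b=np.array([.982,.187])
for n,uv in(("top",un(428,247,4.5,180,120)),("scene",un(314,366,6,205,145))):
    p=atz(n,uv,.1305); print(n,p,(p[:2]-c)@a,(p[:2]-c)@b)
print(tri(un(428,247,4.5,180,120),un(314,366,6,205,145)))
E
```

```text
top [ 0.5688 -0.1179  0.1305] 0.10053253485771499 0.0005843364142510607
scene [ 0.5641 -0.1036  0.1305] 0.08559221718600205 -0.0012996428943601126
(array([ 0.5682, -0.1151,  0.1494]), np.float64(0.005909869659903976))
```

The triangulated end height is 149 mm where 131 mm is expected, so I'll check for tilt by overlaying the predicted outline of a level shaft.

```bash
cat >> h.py <<'E'
def outline(img,n,c,a,z,off,fx,slope=0.):
    import cv2
    a=np.array([a[0],a[1],slope]);a/=np.linalg.norm(a);b=np.cross(a,[0,0,1]);b/=np.linalg.norm(b);u=np.cross(b,a)
    for q,r in((-.095,.010),(-.078,.016),(-.046,.016),(.046,.016),(.078,.016),(.095,.010)):
        ph=np.linspace(0,2*np.pi,25);pts=np.array([c[0],c[1],z])+q*a+r*(np.outer(np.cos(ph),b)+np.outer(np.sin(ph),u))
        px=((proj(n,pts)-off+.5)*fx-.5).astype(np.int32)
        cv2.polylines(img,[px],True,(0,0,255),1)
    return img
E
python3 - <<'E'
from station import *
from h import *
import cv2
b=capture("scene")[:,:,::-1];a=capture("top")[:,:,::-1]
sc=cv2.resize(b[185:225,245:285],None,fx=10,fy=10,interpolation=cv2.INTER_CUBIC)
tc=cv2.resize(a[155:195,245:285],None,fx=10,fy=10,interpolation=cv2.INTER_CUBIC)
c=(.5494,-.0192);ax=(.187,-.982);z=.1305
o=np.hstack([outline(sc.copy(),"scene",c,ax,z,[245,185],10),outline(tc.copy(),"top",c,ax,z,[245,155],10)])
cv2.imwrite("pics/o1.png",o)
E
```

```text
(no output)
```

View pics/o1.png

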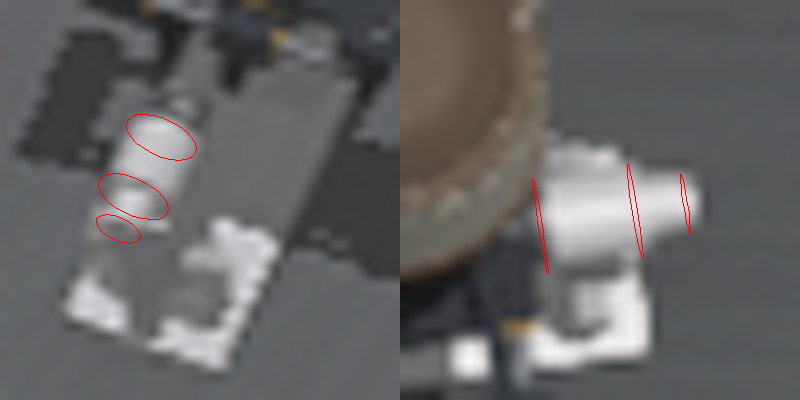

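The level outline fits to about 1 px in both views, so the shaft is level and about 3 mm long towards −y. Lowering in stages.

```bash
python3 -m inch '[{"jaw":255,"x":0.03,"y":0.07,"z":-0.2,"ax":0,"ay":-0.04,"az":0},{"jaw":255,"x":0,"y":0,"z":-0.2,"ax":0,"ay":0,"az":0},{"jaw":255,"x":0,"y":0,"z":-0.1,"ax":0,"ay":0,"az":0},{"jaw":255,"x":0,"y":0,"z":0,"ax":0,"ay":0,"az":0}]'
```

```text
time_s: 14.85
tcp_pos: [0.5533, -0.0139, 0.0898]
ee_rot: [[0.188, -0.982, 0.006], [-0.982, -0.188, -0.002], [0.003, -0.006, -1.0]]
wrist_force: [-0.4, -0.2, -4.4]
gripper_width: 0.222
```

```bash
python3 -m inch '[{"jaw":255,"x":-0.02,"y":-0.02,"z":-0.1,"ax":0,"ay":0.02,"az":0},{"jaw":255,"x":0,"y":0,"z":-0.1,"ax":0,"ay":0,"az":0},{"jaw":255,"x":0,"y":0,"z":0,"ax":0,"ay":0,"az":0}]'
python3 - <<'E'
from station import *
from h import *
import cv2
s=sense();c=s['tcp_pos'];ax=s['ee_rot'][:2,0];z=c[2]+.0107;print(c)
b=capture("scene")[:,:,::-1];a=capture("top")[:,:,::-1]
sc=cv2.resize(b[185:225,245:285],None,fx=10,fy=10,interpolation=cv2.INTER_CUBIC)
tc=cv2.resize(a[155:195,245:285],None,fx=10,fy=10,interpolation=cv2.INTER_CUBIC)
o=np.hstack([outline(sc.copy(),"scene",c,ax,z,[245,185],10),outline(tc.copy(),"top",c,ax,z,[245,155],10)])
cv2.imwrite("pics/o2.png",o)
E
```

```text
time_s: 15.22
tcp_pos: [0.5523, -0.0152, 0.0772]
ee_rot: [[0.188, -0.982, 0.003], [-0.982, -0.188, -0.002], [0.002, -0.003, -1.0]]
wrist_force: [0.7, 0.3, -4.7]
gripper_width: 0.222
[ 0.55234636 -0.01519102  0.07715259]
```

View pics/o2.png

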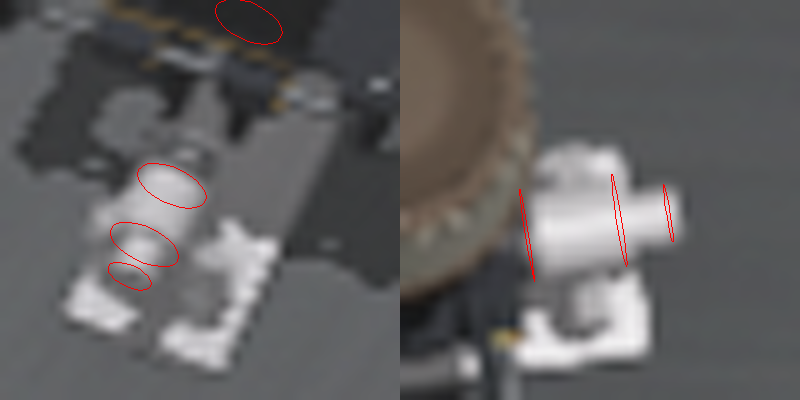

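The outline still fits and there is no contact yet. The journal is entering the V at about (575,225) in the top half. Lowering further in small steps.

```bash
python3 -m inch '[{"jaw":255,"x":0,"y":0,"z":-0.07,"ax":0,"ay":0,"az":0},{"jaw":255,"x":0,"y":0,"z":-0.07,"ax":0,"ay":0,"az":0},{"jaw":255,"x":0,"y":0,"z":0,"ax":0,"ay":0,"az":0}]'; python3 -m inch '[{"jaw":255,"x":0,"y":0,"z":-0.06,"ax":0,"ay":0,"az":0},{"jaw":255,"x":0,"y":0,"z":0,"ax":0,"ay":0,"az":0}]'
```

```text
time_s: 15.7
tcp_pos: [0.5531, -0.015, 0.0692]
ee_rot: [[0.188, -0.982, 0.005], [-0.982, -0.188, -0.001], [0.002, -0.005, -1.0]]
wrist_force: [0.0, -0.1, -3.9]
gripper_width: 0.221
time_s: 15.95
tcp_pos: [0.5531, -0.015, 0.0653]
ee_rot: [[0.188, -0.982, 0.005], [-0.982, -0.188, -0.001], [0.002, -0.005, -1.0]]
wrist_force: [0.3, -0.2, -4.0]
gripper_width: 0.224
```

```bash
python3 -m inch '[{"jaw":255,"x":0,"y":0,"z":-0.05,"ax":0,"ay":0,"az":0},{"jaw":255,"x":0,"y":0,"z":0,"ax":0,"ay":0,"az":0}]';  python3 -m inch '[{"jaw":255,"x":0,"y":0,"z":-0.03,"ax":0,"ay":0,"az":0},{"jaw":255,"x":0,"y":0,"z":0,"ax":0,"ay":0,"az":0}]'
```

```text
time_s: 16.2
tcp_pos: [0.5536, -0.015, 0.0625]
ee_rot: [[0.188, -0.982, 0.006], [-0.982, -0.188, -0.001], [0.003, -0.006, -1.0]]
wrist_force: [0.1, -0.0, -4.3]
gripper_width: 0.221
time_s: 16.45
tcp_pos: [0.5538, -0.0148, 0.0622]
ee_rot: [[0.188, -0.982, 0.007], [-0.982, -0.188, -0.001], [0.003, -0.007, -1.0]]
wrist_force: [-0.7, -0.1, -3.2]
gripper_width: 0.22
```

```bash
python3 -m inch '[{"jaw":255,"x":0,"y":0,"z":-0.04,"ax":0,"ay":0,"az":0},{"jaw":255,"x":0,"y":0,"z":0,"ax":0,"ay":0,"az":0}]';  python3 -m inch '[{"jaw":255,"x":0,"y":0,"z":-0.04,"ax":0,"ay":0,"az":0},{"jaw":255,"x":0,"y":0,"z":0,"ax":0,"ay":0,"az":0}]'
```

```text
time_s: 16.7
tcp_pos: [0.5539, -0.0148, 0.0622]
ee_rot: [[0.189, -0.982, 0.008], [-0.982, -0.189, -0.002], [0.003, -0.007, -1.0]]
wrist_force: [-0.9, -0.6, -3.8]
gripper_width: 0.221
time_s: 16.95
tcp_pos: [0.5539, -0.0148, 0.0622]
ee_rot: [[0.189, -0.982, 0.008], [-0.982, -0.189, -0.002], [0.004, -0.008, -1.0]]
wrist_force: [-1.0, -1.0, -3.6]
gripper_width: 0.221
```

```bash
python3 -m inch '[{"jaw":255,"x":0,"y":0,"z":-0.08,"ax":0,"ay":0,"az":0},{"jaw":255,"x":0,"y":0,"z":0,"ax":0,"ay":0,"az":0}]'
python3 - <<'E'
from station import *
from h import *
import cv2
s=sense();c=s['tcp_pos'];ax=s['ee_rot'][:2,0];z=c[2]+.0107;print(c)
b=capture("scene")[:,:,::-1];a=capture("top")[:,:,::-1]
sc=cv2.resize(b[185:225,245:285],None,fx=10,fy=10,interpolation=cv2.INTER_CUBIC)
tc=cv2.resize(a[155:195,245:285],None,fx=10,fy=10,interpolation=cv2.INTER_CUBIC)
o=np.hstack([outline(sc.copy(),"scene",c,ax,z,[245,185],10),outline(tc.copy(),"top",c,ax,z,[245,155],10)])
cv2.imwrite("pics/o3.png",o)
E
```

```text
time_s: 17.2
tcp_pos: [0.5539, -0.0147, 0.062]
ee_rot: [[0.191, -0.982, 0.009], [-0.982, -0.191, -0.003], [0.005, -0.008, -1.0]]
wrist_force: [-0.8, -0.6, -4.7]
gripper_width: 0.221
[ 0.55386268 -0.01474767  0.06203319]
```

View pics/o3.png

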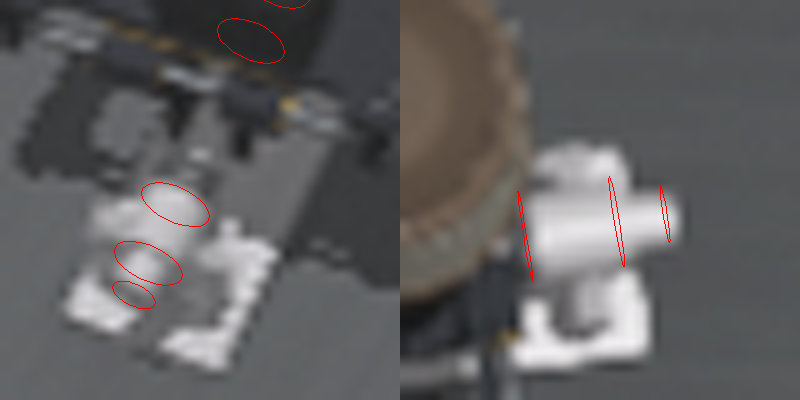

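The tool stops at 62 mm whatever is commanded. That puts the shaft axis at 72.7 mm, matching the 73 mm seat, so it is in the Vs. Releasing.

```bash
python3 -m inch '[{"jaw":175,"x":0,"y":0,"z":0,"ax":0,"ay":0,"az":0},{"jaw":175,"x":0,"y":0,"z":0,"ax":0,"ay":0,"az":0},{"jaw":80,"x":0,"y":0,"z":0,"ax":0,"ay":0,"az":0},{"jaw":80,"x":0,"y":0,"z":0,"ax":0,"ay":0,"az":0},{"jaw":80,"x":0,"y":0,"z":0,"ax":0,"ay":0,"az":0},{"jaw":80,"x":0,"y":0,"z":0,"ax":0,"ay":0,"az":0}]'
python3 - <<'E'
from station import *
from h import *
import cv2
s=sense();c=s['tcp_pos'];ax=s['ee_rot'][:2,0];z=.073
b=capture("scene")[:,:,::-1];a=capture("top")[:,:,::-1]
sc=cv2.resize(b[185:225,245:285],None,fx=10,fy=10,interpolation=cv2.INTER_CUBIC)
tc=cv2.resize(a[155:195,245:285],None,fx=10,fy=10,interpolation=cv2.INTER_CUBIC)
cv2.imwrite("pics/o4.png",np.hstack([sc,tc]))
E
```

```text
time_s: 18.05
tcp_pos: [0.5565, -0.0147, 0.0608]
ee_rot: [[0.193, -0.981, 0.012], [-0.981, -0.193, -0.004], [0.006, -0.011, -1.0]]
wrist_force: [-0.1, 0.6, -0.5]
gripper_width: 0.653
```

View pics/o4.png

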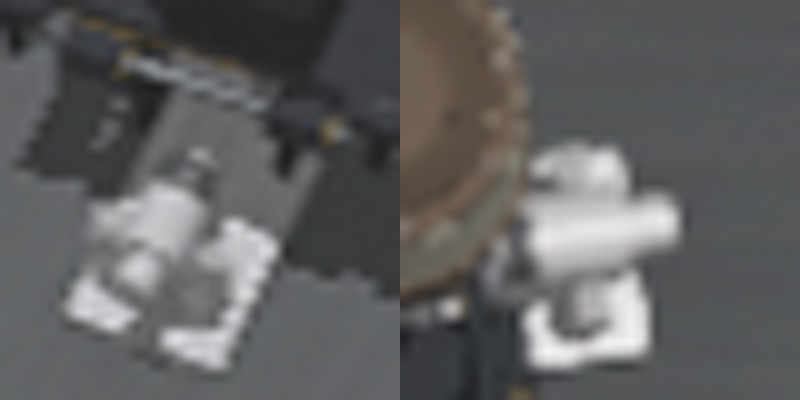

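The shaft stayed in place, with its right journal at (575,230). The jaws are clear of it. Lifting straight up, then moving off to look.

```bash
python3 -m inch '[{"jaw":80,"x":0,"y":0,"z":0.2,"ax":0,"ay":0,"az":0},{"jaw":80,"x":0,"y":0,"z":0.4,"ax":0,"ay":0,"az":0},{"jaw":80,"x":0,"y":0,"z":0.8,"ax":0,"ay":0,"az":0},{"jaw":80,"x":0,"y":0,"z":0.8,"ax":0,"ay":0,"az":0},{"jaw":80,"x":0,"y":0,"z":0.8,"ax":0,"ay":0,"az":0},{"jaw":80,"x":-0.3,"y":-0.6,"z":0.3,"ax":0,"ay":0,"az":0},{"jaw":80,"x":-0.4,"y":-0.9,"z":0,"ax":0,"ay":0,"az":0},{"jaw":80,"x":-0.4,"y":-0.9,"z":0,"ax":0,"ay":0,"az":0},{"jaw":80,"x":-0.4,"y":-0.9,"z":0,"ax":0,"ay":0,"az":0},{"jaw":80,"x":-0.4,"y":-0.9,"z":0,"ax":0,"ay":0,"az":0},{"jaw":80,"x":-0.4,"y":-0.9,"z":0,"ax":0,"ay":0,"az":0},{"jaw":80,"x":0,"y":0,"z":0,"ax":0,"ay":0,"az":0}]'
python3 - <<'E'
from station import *
from h import *
import cv2
b=capture("scene")[:,:,::-1];a=capture("top")[:,:,::-1]
cv2.imwrite("pics/s10.png",b);cv2.imwrite("pics/t10.png",a)
sc=cv2.resize(b[165:225,235:295],None,fx=6.5,fy=6.5,interpolation=cv2.INTER_CUBIC)
tc=cv2.resize(a[155:215,215:275],None,fx=6.5,fy=6.5,interpolation=cv2.INTER_CUBIC)
cv2.imwrite("pics/o5.png",np.hstack([sc,tc]))
E
```

```text
time_s: 19.65
tcp_pos: [0.4124, -0.3294, 0.278]
ee_rot: [[0.197, -0.98, 0.029], [-0.98, -0.198, -0.009], [0.014, -0.026, -1.0]]
wrist_force: [-0.2, -0.2, 0.1]
gripper_width: 0.69
```

View pics/o5.png

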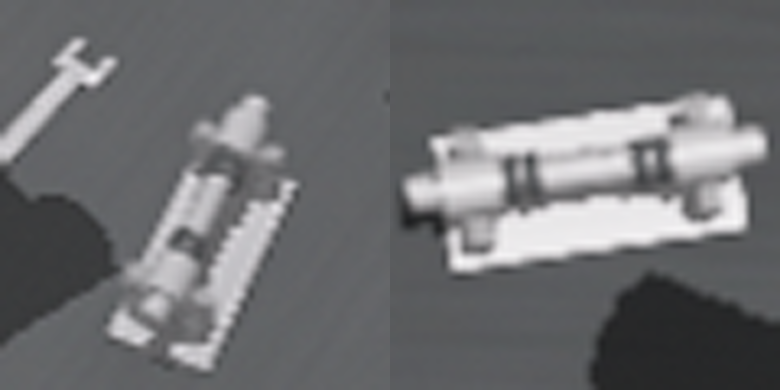

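View pics/t10.png

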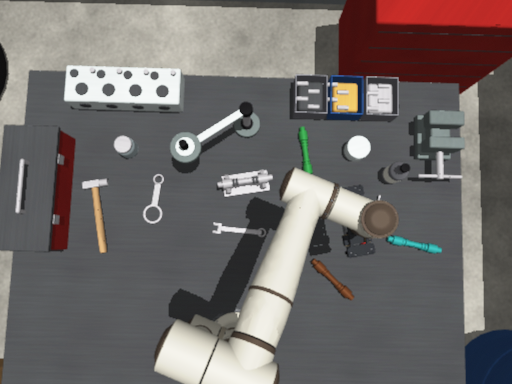

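The shaft lies in both Vs. In the top crop its ends are at (404,193) and (767,143), and both journals sit between the V flanks. The lamp head is parked at (185,147) in the full top view. I'll check this numerically.

```bash
python3 - <<'E'
from h import *
np.set_printoptions(precision=4,suppress=True)
t=lambda u,v:un(u-390,v,6.5,215,155); s=lambda u,v:un(u,v,6.5,235,165)
A,B=atz("top",t(404,193),.073),atz("top",t(767,143),.073)
m=(A+B)/2;d=A-B;print("top mid",m,"len",np.linalg.norm(d),"yaw y",np.degrees(np.arctan2(-d[0],d[1])))
y=.1905;R=np.array([[np.cos(y),np.sin(y)],[-np.sin(y),np.cos(y)]])
print("rel",R@(m[:2]-[.5522,-.0171]))
L=atz("top",(185,146),.242);print("lamp",L,np.linalg.norm(L[:2]-[.5522,-.0171]))
for e in(tri(t(404,193),s(255,103)),tri(t(767,143),s(150,305))):print(e)
E
```

```text
top mid [ 0.5536 -0.0173  0.073 ] len 0.19469215087267644 yaw y 9.61792017533623
rel [ 0.0014 -0.0005]
lamp [0.6331 0.1677 0.242 ] 0.20172423607628767
(array([0.5373, 0.0786, 0.0724]), np.float64(0.0003049128135080578))
(array([ 0.5689, -0.1106,  0.0945]), np.float64(0.005642727210674338))
```

The middle is 1 mm off across and under 1 mm along. The right end's triangulated height of 94 mm disagrees with the 73 mm seat, but its ray gap is poor at 5.6 mm. I'll overlay a level seated shaft on both views.

```bash
python3 - <<'E'
from h import *
import cv2
b=cv2.imread("pics/s10.png");a=cv2.imread("pics/t10.png")
sc=cv2.resize(b[170:225,245:285],None,fx=10,fy=10,interpolation=cv2.INTER_CUBIC)
tc=cv2.resize(a[165:205,215:275],None,fx=6.5,fy=6.5,interpolation=cv2.INTER_CUBIC)
y=.1905;ax=(-np.sin(y),np.cos(y));c=(.5530,-.0172)
o1=outline(sc.copy(),"scene",c,ax,.073,[245,170],10);o2=outline(tc,"top",c,ax,.073,[215,165],6.5)
o=np.zeros((550,800,3),np.uint8);o[:,:400]=o1;o[:260,400:790]=o2
cv2.imwrite("pics/o6.png",o)
E
```

```text
(no output)
```

View pics/o6.png

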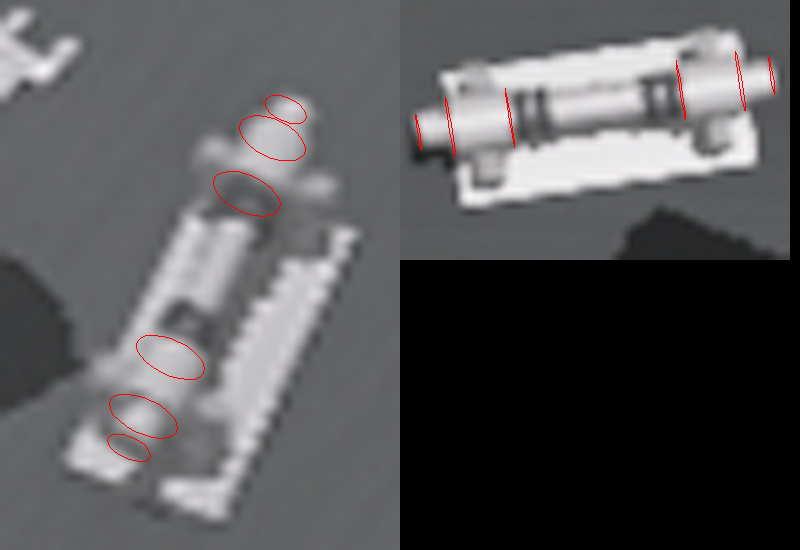

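The outline of a level, seated shaft matches both views to within about a pixel at each end. The robot is clear of everything. Handing in.

```bash
python3 -c "
from station import *
print(sense()['joint_velocities'].round(2));print(finish_job())"
```

```text
[ 2.35  0.1  -0.43 -0.24  0.25 -0.19]
the job is handed in; nothing more can be done
None
```

The lamp is swung aside to the left and the camshaft is lying in both Vs of the cradle. I handed the job in at about 20 s; no verdict is reported.

**What I did:** I swung the lamp with the gripper closed loosely around its handle. Then I gripped the camshaft by its bare middle, lifted it level and lowered it in stages until it stopped on the Vs. I released it and backed the arm off.

**Last checks:**
- **Lamp:** the handle is about 0.20 m from the cradle middle, where more than 0.15 m is needed.
- **Camshaft position:** its middle is about 1 mm off across and 1 mm along the cradle. The yaw error is about 1.3°, where 0.08 rad (4.6°) is allowed.
- **Camshaft height:** when it stopped in the Vs, the tool height put its axis at 72.7 mm, against 73 mm for the seat.
- **Level:** the outline of a level, seated shaft fits both camera views to about 1 pixel (3–4 mm).
- **Other parts:** in the last top view I saw no bystander moved, judged by eye only. The arm hid the screwdriver in that picture.

**Disagreements:**
- Triangulating the shaft's right end gave a height of 94 mm with a 5.6 mm gap between the rays, while the left end gave 72 mm. I put this down to a poor pixel reading, because the outline fit and the stopping height contradict it.
- The two cameras also differed by up to about 5 mm in where they placed the cradle along x.
- Joint 1 still showed about 2°/s in the last reading before hand-in; the arm was clear of everything.

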